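# Fold out the crank grip of the coffee mill

### The arm

A 6-joint arm with a two-finger parallel gripper is mounted at the origin on a cart in front of the work surface, level with it; the furniture and walls round the work are solid. World frame = base frame: x ahead of the robot, y to its left, z up, the work surface at z = 0. Lengths are in m, angles in degrees, forces in N, time in s.
With the tool pointing down it reaches from about 0.375 to 0.9 m from the base axis. Payload 3.1 kg.
Tool frame: the origin (TCP) lies between the finger pads; the fingertips stand 14 mm ahead of it and the grasp point (between the pads) lies 5 mm behind it; z points along the fingers, y is the line along which they close (so a half turn about z gives the same grasp; the last joint's range is limited). The gripper opens to 87 mm and grips with 3 to 60 N. Pads are 19 mm wide; open, the fingers measure 117 mm over their backs; the gripper's body (75 mm by 190 mm) begins 51 mm behind the grasp point.
Start: joints at [-82.191, 30.224, 82.088, -0, 67.689, -10.227], TCP at [0.194, -0.594, 0.237] pointing down, gripper open.
Joint ranges: [-176.69, 176.69], [-43.24, 126.21], [12.49, 139.97], [-82, 262], [0, 151.66], [-163.58, 163.58]. Speed limits (degrees/s): [159.86, 159.86, 180, 180, 180, 180].

### API

Orientations are given as [roll, pitch, yaw] about the fixed x, y, z axes, in that order (R = Rz(yaw) Ry(pitch) Rx(roll)).
In Python, from workcell import status, eyes, job gives the robot as it stands.
- The arm moves only by the shell command python3 -m pendant 'ROWS' [OPENING]. ROWS is a JSON object of lists of equal length, an entry for each row: "translation": the shift along the tool's x, y, z in mm, a list of three; "twist": the turn about the tool's z in degrees. In form: {"translation": [[tx, ty, tz], ...], "twist": [twist, ...]}. A call has 1 to 20 rows; each row shifts and turns the commanded pose from where the row before left it, along the tool's axes as they then stand; what a row does not reach is not made up. A row lasts 1/10 s, in which the tool goes at most 50 mm and 8.59 degrees, less where a joint would pass 70% of its speed; a pose out of reach is approached as far as the arm can. A call is refused whole if a number of a shift passes 50 or a number of a turn 8.59, either way. A call with a gripper value outside its range is refused whole. OPENING is the gripper command: -1 is fully open, 1 is shut, values between are in proportion, set as the call begins (- or left out, the last holds). The fingers move at their own pace and stop on an object; the grip force is fixed at half the most. Time passes only in rows, so rows that do not move let the fingers close. It gives the time, the measured TCP pose, the force, the opening and the grip force at its end, in the units of the state.
- status.state(): the state, without advancing time (a new reading comes with each control period).
- eyes.get_image(name): name is "scene" or "top" or "wrist"; returns a dict with "image" (400x640x3 uint8, red, green, blue), "fx", "fy", "cx", "cy" (pixels), "world_from_camera" (4x4, takes a point from camera to world coordinates). Camera axes: x right, y down, z forward; pixel columns grow to the right and rows downward; lengths in m; the calibration is good to about 2 mm. A picture is of the moment at which its call begins. There is no depth.
- job.sign_off(): hands the job in; it is judged then, once.
The state is a dict: "time": time; "q": joint angles; "qd": joint speeds; "effort": joint torques, N m; "tcp_pos": TCP position; "eef_rot": TCP orientation; "wrist_force": force on the tool from outside, world axes, zero at the start; "wrist_torque": the same for the moment, N m; "finger_gap": opening from 0.0 (shut) to 1.0 (fully open); "gripper_force": force on a finger pad.
Only numpy, scipy, OpenCV 4.12 (cv2) and the standard library are available. Lean on these libraries where they do the work, as an engineer would, in place of code of your own. Each camera call takes 0.05 s, during which the arm holds its last target. There are 200 camera calls.

### The job

Get the larger of the two hand mills ready for grinding: swing the folded wooden grip on its crank all the way up until it stands upright, then wind the crank a quarter turn clockwise, seen from above, to check that it runs. Let go with the grip still upright, and do not touch the smaller mill.

Things in the scene. Friction and masses are not known exactly. Their poses are not given: they have to be found in the camera images.
- coffee_mill: The larger hand mill, the one to use: a steel drum 100 mm across, 150 mm high, with a black cap, held fast to the worktop by its suction foot. Origin at the centre of its underside, z up; place and yaw vary. A flat crank arm (14 mm wide, its top 174 mm above the worktop) turns over the cap about the vertical axis through the origin; at crank angle 0 it points along the body's -x.
- coffee_mill_crank (a joint): Crank angle of the larger mill, rad: 0 at the start, growing clockwise seen from above. Friction of 0.15 N m (2 N at the grip) keeps it where it is left. Nearly a full turn is free either way. The grip's hinge pin is on the arm's outer end, 85 mm from the crank's axis and 185 mm above the worktop, level, across the arm, between ears that reach 190 mm.
- coffee_mill_grip (a joint): Fold angle of the larger mill's wooden grip, rad: 0 lying level on top of the arm with its free end towards the crank's axis, 1.571 upright above the hinge pin, against its stop. Starts at 0 to 0.3. The grip is a round bar 18 mm thick, its wood from 14 to 60 mm from the pin. Friction of 0.05 N m (about 1 N) keeps it at any angle where it is left.
- spice_mill: The smaller hand mill of the same make, to be left alone: a steel drum 74 mm across, 100 mm high, with an 80 mm crank arm and the same folded grip on top, which reaches 145 mm above the worktop, up to 165 mm if it stands off a little. Origin at the centre of its underside. The two mills swap places from time to time.

How it is judged:
By the outcome, as a careful person would: the job done as asked, in the order asked, and still so for the second after the job is handed in, with the robot touching nothing.
It also fails if it takes over 38 s, if anything falls off the work surface, if the arm or the gripper's body presses on something with over 40 N, if the wrist force passes 120 N, or if a joint passes its speed limit or range.

## Working session

There is one attempt and no reset: what is moved stays moved. The work goes in short steps, Python scripts to look and compute and a shell command to move; the robot and the scene stay as the last step left them, time stands still between calls to the robot, and variables do not carry over. Pictures are saved under pics/ and viewed, at most 10 in all, crops included, and the job is handed in when it is done.

```bash
mkdir -p pics; cat > h.py <<'E'
import numpy as np, cv2
from workcell import status, eyes, job
def snap(name,fn):
    d=eyes.get_image(name); cv2.imwrite('pics/'+fn,d['image'][:,:,::-1]); np.savez('pics/'+fn+'.npz',**d); return d
def ray(d,u,v,z):
    T=np.array(d['world_from_camera']); r=T[:3,:3]@np.array([(u-d['cx'])/d['fx'],(v-d['cy'])/d['fy'],1]); o=T[:3,3]
    return o+r*(z-o[2])/r[2]
def proj(d,p):
    T=np.array(d['world_from_camera']); c=T[:3,:3].T@(np.array(p)-T[:3,3]); return d['fx']*c[0]/c[2]+d['cx'],d['fy']*c[1]/c[2]+d['cy']
E
python3 - <<'E'
from h import *
for n in('top','scene'):
    d=snap(n,n+'1.png'); print(np.round(d['world_from_camera'],3).tolist(),d['fx'],d['cx'],d['cy'])
s=status.state();print(s['time'],s['tcp_pos'],s['eef_rot'])
E
```

```text
[[0.024, -0.998, 0.053, 0.45], [-1.0, -0.024, -0.007, -0.144], [0.009, -0.053, -0.999, 1.063], [0.0, 0.0, 0.0, 1.0]] 391.62674327041486 314.4768147508017 198.21375516742899
[[-0.813, -0.351, 0.465, -0.046], [-0.583, 0.47, -0.663, 0.626], [0.015, -0.81, -0.586, 0.802], [0.0, 0.0, 0.0, 1.0]] 484.0609082954284 320.6543214783645 200.903256106219
0.1 [ 0.19344381 -0.5936515   0.23568547] [-1.79890911e+02 -1.88445831e-02  1.80371401e+01]
```

View pics/top1.png

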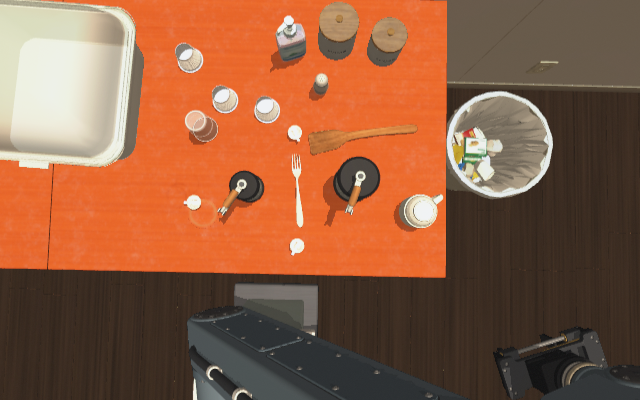

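View pics/scene1.png

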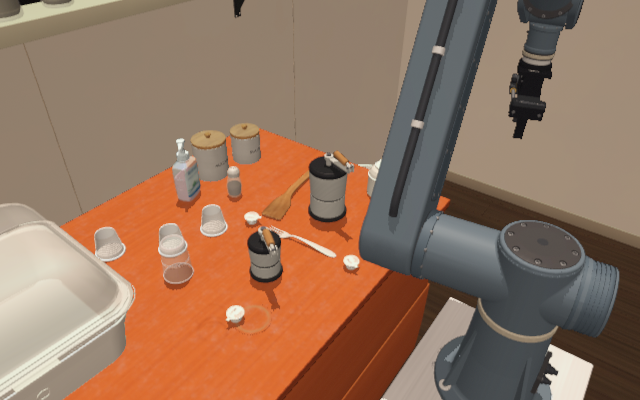

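Top view: the larger mill's hub is near (361,176) and its hinge near (350,213). The smaller mill is at (245,186). I'll enlarge both views for accuracy.

```bash
python3 - <<'E'
from h import *
a=cv2.imread('pics/top1.png')[150:225,320:395]; b=cv2.imread('pics/scene1.png')[140:230,295:370]
A=cv2.resize(a,(525,525),interpolation=cv2.INTER_CUBIC)
cv2.imwrite('pics/c1.png',A)
d=np.load('pics/top1.png.npz')
for u,v,z in((361,176,.18),(350,213,.185),(357,178,.15),(242,184,.13),(222,213,.13)): print(ray(d,u,v,z).round(4))
E
```

```text
[ 0.5498 -0.2549  0.18  ]
[ 0.4654 -0.2311  0.185 ]
[ 0.5483 -0.2494  0.15  ]
[0.5293 0.0226 0.13  ]
[0.459  0.0677 0.13  ]
```

View pics/c1.png

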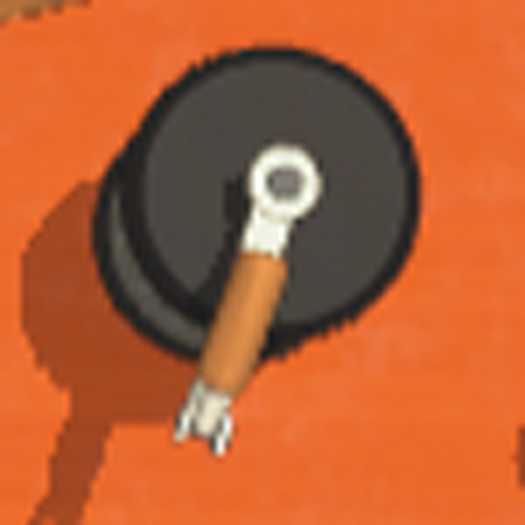

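Larger mill: hub about (0.550,-0.254), pin about (0.469,-0.230), so the arm points along roughly 163°. I'll use tool yaw 163° so the last joint has room for the quarter turn.

```bash
python3 -m pendant '{"translation":[[0,0,-25],[0,0,-25],[29.4,-16.8,0],[29.4,-16.8,0],[29.4,-16.8,0],[29.4,-16.8,0],[29.4,-16.8,0],[29.4,-16.8,0],[29.4,-16.8,0],[29.4,-16.8,0],[29.4,-16.8,0],[29.4,-16.8,0],[29.4,-16.8,0],[29.4,-16.8,0],[29.4,-16.8,0],[29.4,-16.8,0],[0,0,0],[0,0,0]],"twist":[0,0,0,0,0,0,0,0,0,0,0,0,0,0,0,0,0,0]}' -1
python3 -m pendant '{"translation":[[0,0,0],[0,0,0],[0,0,0],[0,0,0],[0,0,0],[0,0,0],[0,0,0],[0,0,0],[0,0,0],[0,0,0],[0,0,0],[0,0,0],[0,0,0],[0,0,0],[0,0,0],[0,0,0],[0,0,0],[0,0,0],[0,0,0]],"twist":[-8.53,-8.53,-8.53,-8.53,-8.53,-8.53,-8.53,-8.53,-8.53,-8.53,-8.53,-8.53,-8.53,-8.53,-8.53,-8.53,-8.53,0,0]}'
python3 - <<'E'
from h import *
d=snap('wrist','w1.png'); print(np.round(d['world_from_camera'],3).tolist(),d['fx'])
s=status.state();print(s['time'],s['tcp_pos'],s['eef_rot'],s['q'])
for p in((.55,-.254,.18),(.4687,-.2295,.185)):print(proj(d,p))
E
```

```text
time: 1.9
tcp_pos: [0.512, -0.2426, 0.2861]
eef_rot: [-180.0, 0.1, 18.1]
wrist_force: [-0.8, -0.5, 0.3]
finger_gap: 0.998
gripper_force: 0.0
time: 3.8
tcp_pos: [0.5114, -0.2441, 0.2864]
eef_rot: [-180.0, -0.0, 162.8]
wrist_force: [0.5, 0.3, 0.3]
finger_gap: 0.999
gripper_force: 0.0
[[0.295, 0.913, 0.28, 0.434], [0.955, -0.282, -0.088, -0.22], [-0.001, 0.294, -0.956, 0.435], [0.0, 0.0, 0.0, 1.0]] 290.67152224145997
3.85 [ 0.51150232 -0.24385405  0.28643447] [-1.79995927e+02 -2.55251958e-02  1.62824571e+02] [-3.67790210e+01  2.25435537e+01  8.71411001e+01 -1.31690925e-02
  7.03380257e+01 -1.09599160e+02]
(np.float64(324.13099764087247), np.float64(243.55552441034345))
(np.float64(323.6674702021795), np.float64(155.68256865789286))
```

View pics/w1.png

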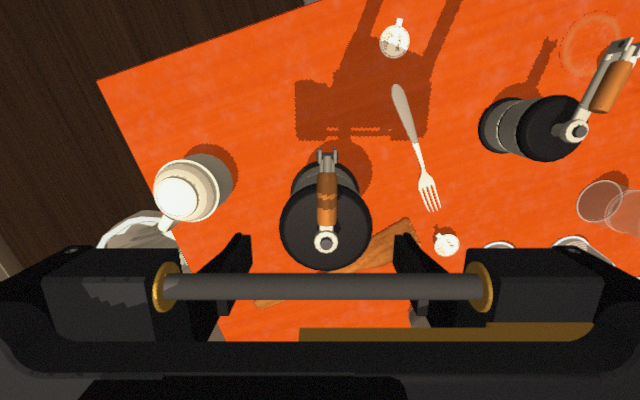

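Wrist view: hub at (326,242), ears at (328,157), wood from row 173 to row 225, centred near column 327. All of it sits 2 to 3 px right of the prediction.

```bash
python3 - <<'E'
from h import *
d=dict(np.load('pics/w1.png.npz'))
im=d['image'].astype(int)
m=(im[:,:,0]-im[:,:,2]>30)&(im[:,:,0]<225)&(im[:,:,1]>60)
for v in range(168,230,4):
    us=np.where(m[v,305:350])[0]+305
    if len(us): print(v,us.min(),us.max(),len(us), end=' | ')
print()
for v in (175,200,225):print(v,ray(d,327,v,.188).round(4))
print(ray(d,326,242,.18),ray(d,328,157,.187))
a=np.radians(163); hub=np.array([.5503,-.253]);u=np.array([np.cos(a),np.sin(a)])
for f in(0,.1,.2,.3):
    P=[hub+u*(.085-r*np.cos(f)) for r in(.014,.06)]
    # visible upper-surface silhouettes: end-face top & centre
    print(f,[[np.round(proj(d,[*p,.185+r*np.sin(f)+dz]),1) for dz in(0,.009)] for p,r in zip(P,(.014,.06))])
s=status.state();t=s['tcp_pos'];print(t,proj(d,[t[0],t[1],.19]))
E
```

```text
168 320 349 8 | 172 319 334 16 | 176 317 335 18 | 180 319 337 18 | 184 318 335 18 | 188 318 335 18 | 192 317 336 20 | 196 317 335 19 | 200 318 335 18 | 204 318 335 18 | 208 317 336 20 | 212 316 336 17 | 216 316 336 17 | 220 317 335 15 | 224 318 334 12 | 228 319 332 2 | 
175 [ 0.4851 -0.2315  0.188 ]
200 [ 0.5067 -0.2381  0.188 ]
225 [ 0.5294 -0.245   0.188 ]
[ 0.54896709 -0.25181076  0.18      ] [ 0.47057925 -0.22622664  0.187     ]
0 [[array([325.3, 171.7]), array([325.4, 173.8])], [array([325.3, 221.1]), array([325.4, 224.7])]]
0.1 [[array([325.3, 171.9]), array([325.4, 174. ])], [array([325.3, 223.1]), array([325.4, 227. ])]]
0.2 [[array([325.3, 172. ]), array([325.4, 174.1])], [array([325.4, 224.7]), array([325.5, 228.6])]]
0.3 [[array([325.3, 171.9]), array([325.4, 174.1])], [array([325.5, 225.6]), array([325.6, 229.7])]]
[ 0.51150232 -0.24385405  0.28643447] (np.float64(322.3957348580913), np.float64(207.4960963371333))
```

```bash
python3 -m pendant '{"translation":[[1,3.5,0],[0,0,15],[0,0,20],[0,0,20],[0,0,15],[0,0,10],[0,0,10],[0,0,5],[0,0,0],[0,0,0]],"twist":[0,0,0,0,0,0,0,0,0,0]}'
python3 -m pendant '{"translation":[[0,0,0],[0,0,0],[0,0,0],[0,0,0],[0,0,0],[0,0,0],[0,0,0]],"twist":[0,0,0,0,0,0,0]}' 0.45
python3 - <<'E'
from h import *
d=snap('wrist','w2.png'); cv2.imwrite('pics/w2c.png',cv2.resize(cv2.imread('pics/w2.png')[130:310,200:450],(750,540)))
E
```

```text
time: 4.85
tcp_pos: [0.5125, -0.2398, 0.192]
eef_rot: [-180.0, 0.0, 163.0]
wrist_force: [0.4, 0.5, 0.4]
finger_gap: 0.999
gripper_force: 0.0
time: 5.55
tcp_pos: [0.5121, -0.2395, 0.1915]
eef_rot: [180.0, -0.0, 163.0]
wrist_force: [0.3, -0.3, -0.7]
finger_gap: 0.449
gripper_force: 0.0
```

View pics/w2c.png

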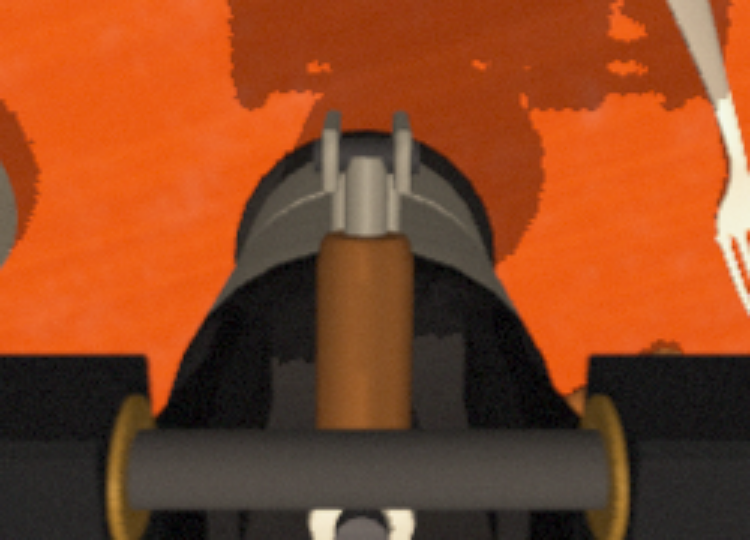

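The grip (crop column 365) is centred between the fingers (about 367), so I'm closing on it.

```bash
python3 -m pendant '{"translation":[[0,0,0],[0,0,0],[0,0,0],[0,0,0],[0,0,0]],"twist":[0,0,0,0,0]}' 1
python3 - <<'E'
import numpy as np
# arc rows in tool frame (x outwards along arm, z down): bar radius, fold f0->f1
for r,f0 in((.044,.1),):
    f=np.linspace(f0,1.6,13); x=-r*np.cos(f)*1e3; z=-r*np.sin(f)*1e3
    print(np.c_[np.diff(x),np.diff(z)].round(1).tolist())
E
```

```text
time: 6.1
tcp_pos: [0.5121, -0.2398, 0.1915]
eef_rot: [-180.0, -0.0, 163.0]
wrist_force: [-0.9, -1.4, -0.5]
finger_gap: 0.195
gripper_force: 30.0
[[0.9, -5.4], [1.6, -5.3], [2.2, -5.0], [2.8, -4.7], [3.4, -4.3], [3.9, -3.9], [4.3, -3.4], [4.7, -2.8], [5.0, -2.2], [5.3, -1.5], [5.4, -0.9], [5.5, -0.2]]
```

```bash
python3 -m pendant '{"translation":[[0.9,0,-5.4],[1.6,0,-5.3],[2.2,0,-5.0],[2.8,0,-4.7],[3.4,0,-4.3],[3.9,0,-3.9],[0,0,0]],"twist":[0,0,0,0,0,0,0]}'
```

```text
time: 6.8
tcp_pos: [0.4971, -0.2348, 0.2203]
eef_rot: [180.0, -0.1, 163.1]
wrist_force: [-1.0, -2.9, -8.5]
finger_gap: 0.198
gripper_force: 30.0
```

```bash
python3 -m pendant '{"translation":[[4.3,0,-3.4],[4.7,0,-2.8],[5.0,0,-2.2],[5.3,0,-1.5],[5.4,0,-0.9],[5.5,0,-0.2],[1,0,0],[0,0,0]],"twist":[0,0,0,0,0,0,0,0]}'
python3 - <<'E'
from h import *
d=snap('scene','s2.png'); a=cv2.imread('pics/s2.png')
u,v=map(int,proj(d,[.47,-.23,.2])); print(u,v)
cv2.imwrite('pics/s2c.png',cv2.resize(a[max(0,v-60):v+60,u-70:u+70],(700,600)))
d=snap('wrist','w3.png'); cv2.imwrite('pics/w3c.png',cv2.resize(cv2.imread('pics/w3.png')[130:310,200:450],(750,540)))
E
```

```text
time: 7.6
tcp_pos: [0.4701, -0.2265, 0.2329]
eef_rot: [-180.0, 0.4, 163.0]
wrist_force: [5.0, -0.3, -4.8]
finger_gap: 0.199
gripper_force: 30.0
350 160
```

View pics/s2c.png

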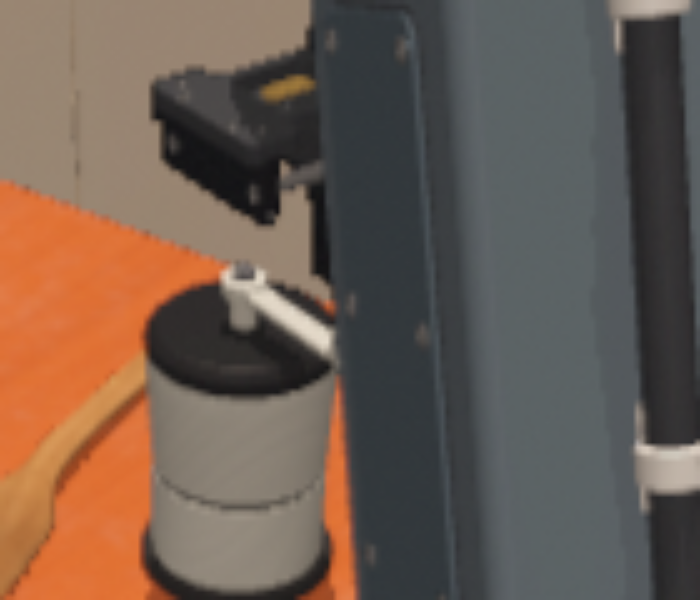

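View pics/w3c.png

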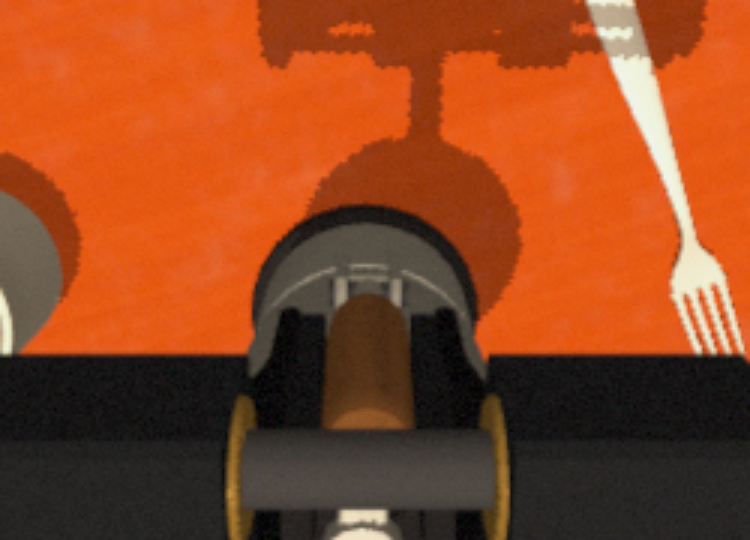

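Wrist view: the grip is nearly upright. I'll press a little further outward to reach the stop.

```bash
python3 -m pendant '{"translation":[[1.5,0,0],[1.5,0,0],[1,0,0],[0,0,0],[0,0,0]],"twist":[0,0,0,0,0]}'
```

```text
time: 8.2
tcp_pos: [0.4669, -0.2254, 0.2331]
eef_rot: [-180.0, 0.4, 163.0]
wrist_force: [5.9, -0.4, -4.6]
finger_gap: 0.198
gripper_force: 30.0
```

```bash
python3 -m pendant '{"translation":[[1.5,0,0.2],[1.5,0,0.2],[0,0,0],[0,0,0]],"twist":[0,0,0,0]}'
```

```text
time: 8.6
tcp_pos: [0.4661, -0.2254, 0.2331]
eef_rot: [-180.0, 0.7, 163.0]
wrist_force: [10.5, -0.6, -6.6]
finger_gap: 0.197
gripper_force: 30.0
```

```bash
python3 -m pendant '{"translation":[[1.5,0,0],[0,0,0],[0,0,0]],"twist":[0,0,0]}'
python3 - <<'E'
from h import *
d=snap('wrist','w4.png'); cv2.imwrite('pics/w4c.png',cv2.resize(cv2.imread('pics/w4.png')[130:310,200:450],(750,540)))
T=status.state()['tcp_pos'];print(T)
hub=np.array([.5497,-.2522]);print(np.hypot(*(T[:2]-hub)),np.degrees(np.arctan2(*(T[:2]-hub)[::-1])))
E
```

```text
time: 8.9
tcp_pos: [0.4658, -0.2256, 0.2331]
eef_rot: [-179.9, 0.9, 163.0]
wrist_force: [13.0, -1.9, -9.3]
finger_gap: 0.196
gripper_force: 30.0
[ 0.46584088 -0.22561003  0.23311386]
0.08797374094353674 162.40726785266716
```

At the stop (force is rising with no further motion). Now I'll wind the crank in tool axes: y is the clockwise tangent and each row twists +4.5°.

```bash
python3 -m pendant '{"translation":[[-1,0,0],[-0.27,6.75,0],[-0.27,6.75,0],[-0.27,6.75,0],[-0.27,6.75,0],[-0.27,6.75,0],[-0.27,6.75,0],[-0.27,6.75,0],[0,0,0]],"twist":[0,4.5,4.5,4.5,4.5,4.5,4.5,4.5,0]}'
```

```text
time: 9.85
tcp_pos: [0.4906, -0.187, 0.2331]
eef_rot: [179.8, 0.7, 131.6]
wrist_force: [8.0, -4.9, -7.8]
finger_gap: 0.196
gripper_force: 30.0
```

```bash
python3 -m pendant '{"translation":[[-0.27,6.75,0],[-0.27,6.75,0],[-0.27,6.75,0],[-0.27,6.75,0],[-0.27,6.75,0],[-0.27,6.75,0],[-0.27,6.75,0],[-0.27,6.75,0],[-0.27,6.75,0],[-0.27,6.75,0],[-0.27,6.75,0],[-0.27,6.75,0],[-0.27,6.75,0],[0,0,0],[0,0,0]],"twist":[4.5,4.5,4.5,4.5,4.5,4.5,4.5,4.5,4.5,4.5,4.5,4.5,4.5,0,0]}'
python3 - <<'E'
from h import *
T=status.state()['tcp_pos'];hub=np.array([.5497,-.2522]);print(np.hypot(*(T[:2]-hub)),np.degrees(np.arctan2(*(T[:2]-hub)[::-1])))
E
```

```text
time: 11.35
tcp_pos: [0.57, -0.1669, 0.233]
eef_rot: [179.7, -0.0, 73.2]
wrist_force: [4.3, 0.6, 2.5]
finger_gap: 0.198
gripper_force: 30.0
0.08766137441481234 76.60353190284846
```

```bash
python3 -m pendant '{"translation":[[0,3,0],[1.5,0.5,0],[1.5,0,0],[0,0,0],[0,0,0]],"twist":[2,0,0,0,0]}'
```

```text
time: 11.85
tcp_pos: [0.5729, -0.1665, 0.2328]
eef_rot: [179.8, 0.2, 71.2]
wrist_force: [0.7, -3.2, 6.5]
finger_gap: 0.197
gripper_force: 30.0
```

```bash
python3 -m pendant '{"translation":[[1.5,0,0],[1.5,0,0],[1,0,0],[0,0,0],[0,0,0]],"twist":[0,0,0,0,0]}'
python3 - <<'E'
from h import *
for n in('scene','top'):
    d=snap(n,n+'5.png');a=cv2.imread('pics/%s5.png'%n);u,v=map(int,proj(d,[.573,-.166,.22]));print(u,v)
    c=a[max(0,v-45):v+75,max(0,u-70):u+70];cv2.imwrite('pics/%s5c.png'%n,cv2.resize(c,None,fx=5,fy=5,interpolation=cv2.INTER_CUBIC))
E
```

```text
time: 12.35
tcp_pos: [0.5733, -0.1659, 0.2327]
eef_rot: [179.8, 0.5, 71.2]
wrist_force: [-1.5, -10.1, 5.2]
finger_gap: 0.196
gripper_force: 30.0
299 151
322 162
```

View pics/scene5c.png

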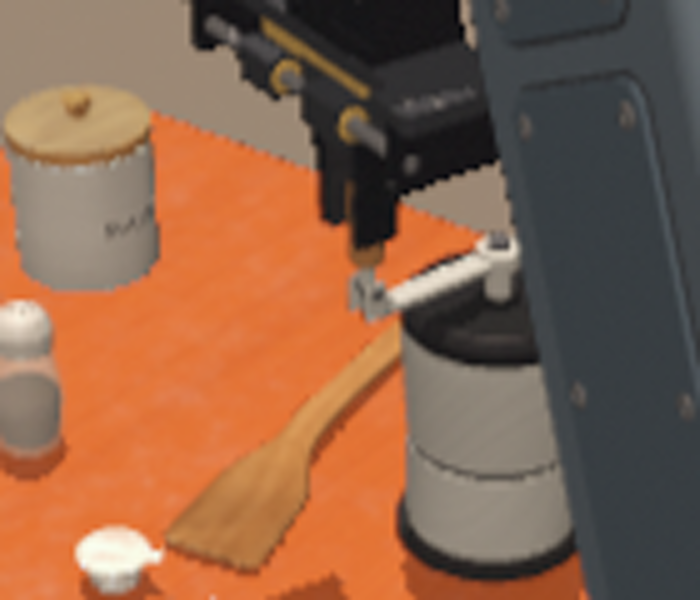

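The grip stands on its stop. The crank points away from the robot's left, about 91° from its start. I'll ease off, open and rise.

```bash
python3 -m pendant '{"translation":[[-1.5,0,0],[-1,0,0],[0,0,0]],"twist":[0,0,0]}'
python3 -m pendant '{"translation":[[0,0,0],[0,0,0],[0,0,0],[0,0,0],[0,0,0],[0,0,0],[0,0,0],[0,0,0],[0,0,-10],[0,0,-20],[0,0,-20],[0,0,-20],[0,0,-20],[0,0,-20],[0,0,0],[0,0,0]],"twist":[0,0,0,0,0,0,0,0,0,0,0,0,0,0,0,0]}' -1
python3 - <<'E'
from h import *
a=[]
for n in('scene','top','wrist'):
    d=snap(n,n+'6.png');im=cv2.imread('pics/%s6.png'%n);u,v=map(int,proj(d,[.573,-.17,.21]));print(n,u,v,proj(d,[.5497,-.2522,.18]))
    im=cv2.copyMakeBorder(im,60,60,60,60,cv2.BORDER_CONSTANT);v=min(max(v,0),399)
    a.append(cv2.resize(im[v:v+120,u+5:u+115],(266,290),interpolation=cv2.INTER_CUBIC))
cv2.imwrite('pics/m6.png',cv2.hconcat(a))
E
```

```text
time: 12.75
tcp_pos: [0.5732, -0.1662, 0.2328]
eef_rot: [179.8, 0.3, 71.2]
wrist_force: [0.9, -4.6, 5.8]
finger_gap: 0.195
gripper_force: 30.0
time: 14.35
tcp_pos: [0.5731, -0.1635, 0.3411]
eef_rot: [179.9, 0.0, 71.0]
wrist_force: [-1.3, -0.9, 0.1]
finger_gap: 0.999
gripper_force: 0.0
scene 300 154 (np.float64(328.00110460355376), np.float64(154.2551799580721))
top 324 163 (np.float64(359.8132467707894), np.float64(176.0359429149809))
wrist 325 202 (np.float64(328.74115086601836), np.float64(263.53179100122037))
```

View pics/m6.png

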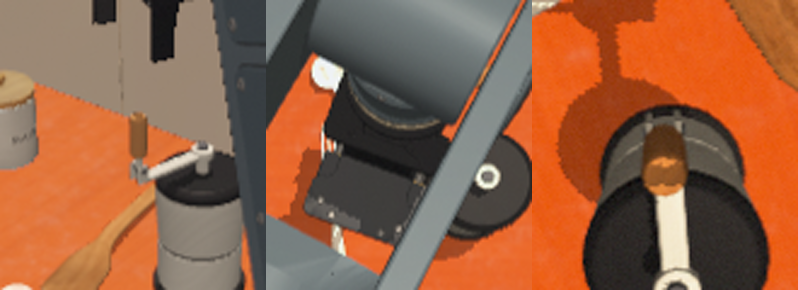

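```bash
python3 - <<'E'
from h import *
def ang(f,h,p):
    d=dict(np.load(f)); v=(ray(d,*p,.187)-ray(d,*h,.18))[:2]; print(np.hypot(*v),np.degrees(np.arctan2(v[1],v[0])))
ang('pics/w1.png.npz',(326,242),(328,157))
ang('pics/wrist6.png.npz',(329.9,259.8),(324.5,193.5))
E
```

```text
0.08245726828187326 161.9244229871209
0.08348804275813257 75.64550646924327
```

```bash
python3 - <<'E'
from h import *
d=dict(np.load('pics/wrist6.png.npz')); im=d['image'].astype(int)
L=[]
for v in range(215,262,3):
    r=im[v,300:360]; us=np.where((r.min(1)>130)&(r.max(1)-r.min(1)<60))[0]+300
    if len(us): print(v,us.min(),us.max(),len(us)); L.append((us.mean(),v,len(us)))
L=[(u,v) for u,v,n in L if v<=250]
P=np.array([ray(d,u,v,.174)[:2] for u,v in L]); w=np.polyfit(P[:,1],P[:,0],1); print(np.degrees(np.arctan2(1,w[0])))
cv2.imwrite('pics/w6c.png',cv2.resize(cv2.imread('pics/wrist6.png')[175:285,265:395],None,fx=5,fy=5,interpolation=cv2.INTER_CUBIC))
E
```

```text
221 331 332 2
224 322 332 11
227 322 332 11
230 322 333 12
233 322 333 12
236 323 333 11
239 323 333 11
242 323 333 11
245 324 334 11
248 324 334 11
251 324 334 11
254 327 333 7
257 323 337 15
260 321 339 11
71.72975717255504
```

View pics/w6c.png

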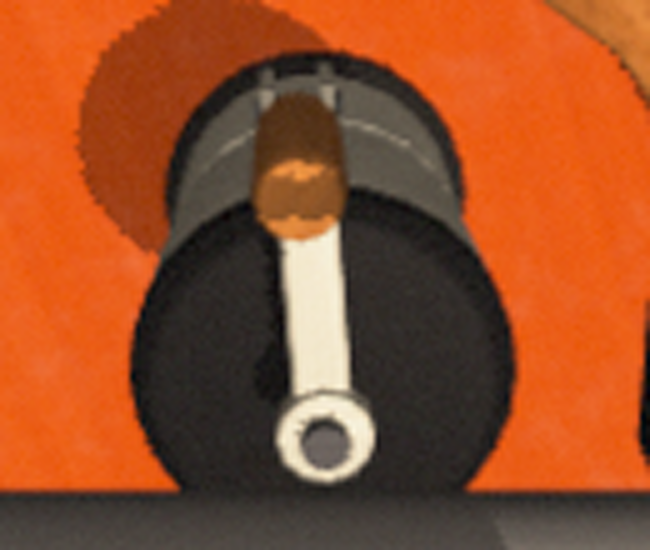

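```bash
python3 - <<'E'
from h import *
d=dict(np.load('pics/wrist6.png.npz'))
P=np.array([ray(d,u,v,.174)[:2] for u,v in((327,224),(327.2,228.5),(327.5,233),(328,239),(329,246.5),(329,251))]); print(np.degrees(np.arctan2(1,np.polyfit(P[:,1],P[:,0],1)[0])))
d=dict(np.load('pics/scene6.png.npz')); T=d['world_from_camera']
im=d['image'].astype(int)
m=(im[:,:,0]-im[:,:,2]>40)&(im[:,:,0]<200)
for v in range(130,160,3):
    us=np.where(m[v,285:312])[0]+285
    if len(us): print(v,us.min(),us.max())
for h in(.199,.245): print(proj(d,[.5718,-.1703,h]))
E
```

```text
75.78730472974651
136 295 295
139 290 295
142 298 305
145 298 307
148 298 305
151 298 305
154 298 305
157 298 305
(np.float64(301.2649546751627), np.float64(158.38894148251802))
(np.float64(301.09251576493494), np.float64(141.58777035732982))
```

Crank at about 87° and the grip is vertical (constant columns 298–305, as predicted for upright). Nothing is touching it, so I'm handing in.

```bash
python3 -c "
from workcell import job; print(job.sign_off())"
```

```text
the job is handed in; nothing more can be done
None
```

I handed the job in at about 14.5 s: the larger mill's grip is upright against its stop, the crank is wound clockwise to about 87° by the camera (a few degrees short of a full quarter turn), the gripper has let go, and the arm never went near the smaller mill.

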